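Latch the store bay's gate open

TASK

Open the gate of the store bay and leave it held open: lift the latch bar by its red knob over the catch, swing the gate out towards you, and let the bar drop fully into the notch just in front of the yellow horn of the curved hold-open rail. Be gentle: never force the bar against the catch or the rail, and do not disturb the loose things on the desk.

Things in the scene. Friction and masses are not known exactly. Their poses are not given: they have to be found in the camera images.
- bay: The store bay: fixed fixture, grey base plate about 245 x 180 x 8 mm on the desk, white carton behind an upright barred gate. Origin on the gate's vertical hinge axis at desk height; z up; x points from the gate to the carton (away from the robot); the closed gate runs from the hinge along -y.
- catch (a point): Top of the catch's front cheek, on a post 137 mm from the hinge axis: a steel U in which the closed bar lies. The front cheek (6 mm thick, facing the robot) rises 14 mm above the underside of the resting bar, to 152 mm above the desk; the rear cheek is a taller stop.
- rail_centre (a point): Centre of the curved dark hold-open rail (radius 128 to 146 mm), on the hinge axis at track height, 152 mm. In the opening direction: ramp, flat track 14 mm above the resting bar's underside, 15 mm wide notch, yellow horn and raised end to 168 mm. It is clamped anew each time: the notch lies at a gate angle somewhere from 0.70 to 1.24 rad, not measured; feel or look for it.
- gate (a joint): Angle of the gate about its hinge axis, rad: 0 closed, growing as it swings out towards the robot (clockwise seen from above), end stop at 1.32. At angle a the gate runs from the hinge along (-sin a, -cos a) in the bay's x, y. 124 mm long, top 131 mm above the desk; it turns easily and stays where it is left.
- latch (a joint): Angle of the latch bar on the gate, rad: 0 is level (fully down, on its rest), growing as its free end is lifted, end stop at 0.6. The pivot lies in the gate's plane, 22 mm out from the hinge axis and 145 mm above the desk. The bar falls by its own weight (about 0.2 kg). Over 0.15 it clears catch and track, over 0.26 the horn too: lifted between, it meets the horn where it can drop into the notch.
- drop_bar: The steel latch bar, 8 mm thick and 14 mm high, lying over the gate's top in the gate's plane; its free end stands 150 mm out from the hinge axis. Origin at its pivot; -y points along the bar to its free end, z is up when the bar is level. Against catch and rail it bears light contact only, 10 N at most.
- knob (a point): Centre of the red ball knob (22 mm diameter) that stands up on an 8 mm stem from the latch bar, 68 mm from the pivot along the bar and 40 mm above the bar's middle line (so 90 mm from the hinge axis and 185 mm above the desk when the bar is down). Lift the bar and swing the gate by it.
- mug: White mug, 79 x 114 x 89 mm, loose bystander; origin at its foot.
- roll: White label roll lying flat, 84 mm wide, 38 mm high, on a carton, loose bystander; origin at its underside.
- tape: Brown tape roll lying flat, 94 mm wide, 48 mm high, loose bystander; origin at its underside.
- scanner: Black pistol code reader lying on its side, 152 x 64 x 50 mm, loose bystander; origin at its underside.

How it is judged (in metres and radians):
On the way, in this order (a step that is already met when the one before it is completed fails the run):
1. the bar is lifted clear of the catch while the gate is still shut (value of joint latch above 0.12 rad and value of joint gate below 0.1 rad), for 0.05 s.
2. the gate is swung out (value of joint gate above 0.4 rad), for 0.05 s.
At the end, for the whole second after the job is handed in: The bar is fully down (latch under 0.03 rad) with the gate between 0.66 and 1.28 rad, which is possible only in the rail's notch, and gate and bar are at rest (value of joint latch below 0.03 rad and value of joint gate between 0.66 and 1.28 rad and velocity of joint latch between -0.05 and 0.05 rad/s and velocity of joint gate between -0.05 and 0.05 rad/s); the robot touches nothing.
It fails at once if the bar is pressed or knocked against the catch or the rail with more than 12 N (contact force between drop_bar and bay above 12 N).
It fails at once if the mug is moved more than 20 mm (distance of mug from where it was at the start of the episode above 0.02 m).
It fails at once if the roll is moved more than 20 mm (distance of roll from where it was at the start of the episode above 0.02 m).
It fails at once if the tape is moved more than 20 mm (distance of tape from where it was at the start of the episode above 0.02 m).
It fails at once if the scanner is moved more than 20 mm (distance of scanner from where it was at the start of the episode above 0.02 m).
It also fails if it takes over 48 s, if anything falls off the work surface, if the arm or the gripper's body presses on something with over 40 N, if the wrist force passes 120 N, or if a joint passes its speed limit or range.

ROBOT

A 6-joint arm with a two-finger parallel gripper is mounted at the origin on the work surface; the furniture and walls round the work are solid. World frame = base frame: x ahead of the robot, y to its left, z up, the work surface at z = 0. Lengths are in mm, angles in degrees, forces in N, time in s.
With the tool pointing down it reaches from about 300 to 875 mm from the base axis. Payload 4.2 kg.
Tool frame: the origin (TCP) lies midway between the tips of the shut fingers; the grasp point (between the pads) lies 19 mm behind it; z points along the fingers, y is the direction in which the jaws open and shut (so a half turn about z gives the same grasp; the last joint's range is limited). The gripper opens to 85 mm and grips with 20 to 120 N. Pads are 22 mm wide; open, the fingers measure 114 mm over their backs; the gripper's body (76 mm by 85 mm) begins 54 mm behind the grasp point. The pads swing forward as they close: fully open they stand 13 mm farther back than shut.
Start: joints at [73.625, 18.312, 89.639, -0, 72.044, -1.146], TCP at [151.044, 554.825, 200.438] pointing down, gripper open.
Joint ranges: [-177.97, 177.97], [-48.28, 115.42], [12.27, 149.76], [-77.06, 257.06], [2.81, 150.46], [-146.56, 146.56]. Speed limits (degrees/s): [147.25, 147.25, 180, 180, 180, 180].

INTERFACE

Orientations are given as a 3x3 rotation matrix whose columns are the frame's x, y, z axes.
In Python, from plant import env gives the robot as it stands.
- The arm moves only by the tool servo_tool, never from a script. Its argument "rows" is a list of rows, each an object of numbers: "tx", "ty", "tz": the shift along the tool's x, y, z in cm; "spin": the turn about the tool's z in degrees. In form: [{"tx": .., "ty": .., "tz": .., "spin": ..}, ...]. A call has 1 to 20 rows; each row shifts and turns the commanded pose from where the row before left it, along the tool's axes as they then stand; what a row does not reach is not made up. A row lasts 1/8 s, in which the tool goes at most 62.5 mm and 10.7 degrees, less where a joint would pass 70% of its speed; a pose out of reach is approached as far as the arm can. A call is refused whole if a number of a shift passes 6.25 or a number of a turn 10.7, either way. A call with a gripper value outside its range is refused whole. "hand" is the opening in per cent of the stroke, from 0 (shut) to 100 (fully open), set as the call begins (left out, the last holds). The fingers move at their own pace and stop on an object; the grip force is fixed at half the most. Time passes only in rows, so rows that do not move let the fingers close. It gives the time, the measured TCP pose, the force and the opening at its end, in the units of the state.
- env.state(): the state, without advancing time (a new reading comes with each control period).
- env.camera(name): name is "side" or "top"; returns a dict with "color" (420x560x3 uint8, red, green, blue), "fx", "fy", "cx", "cy" (pixels), "pose" (4x4, takes a point from camera to world coordinates). Camera axes: x right, y down, z forward; pixel columns grow to the right and rows downward; lengths in mm; the calibration is good to about 2 mm. A picture is of the moment at which its call begins. There is no depth.
- env.hand_in(): hands the job in, once; it reports no verdict.
The state is a dict: "time_s": time; "qpos": joint angles; "joint_velocities": joint speeds; "joint_torque": joint torques, N m; "tool_pos": TCP position; "tcp_rot": TCP orientation; "force": force on the tool from outside, world axes, zero at the start; "wrist_torque": the same for the moment, N m; "opening": opening from 0.0 (shut) to 1.0 (fully open).
Only numpy, scipy, OpenCV 4.12 (cv2) and the standard library are available. Lean on these libraries where they do the work, as an engineer would, in place of code of your own. Each camera call takes 0.05 s, during which the arm holds its last target.

## Working session

There is one attempt and no reset: what is moved stays moved. The work goes in short steps, Python scripts to look and compute and a tool call to move; the robot and the scene stay as the last step left them, time stands still between calls to the robot, and variables do not carry over. Pictures are saved under pics/ and viewed, and the job is handed in when it is done.

Besides the shell and the picture viewer there is one more tool, called after "Request:" as a command line: name --argument value ..., lists and objects as JSON in quotes. servo_tool: Moves the arm, as the interface text tells. Its arguments: {"type":"object","properties":{"rows":{"type":"array","items":{"type":"object","properties":{"tx":{"type":"number"},"ty":{"type":"number"},"tz":{"type":"number"},"spin":{"type":"number"}}}},"hand":{"type":"number"}},"required":["rows"]}

```bash
mkdir -p pics
python3 - <<'E'
from plant import env
import cv2,numpy as np
s=env.state()
for k in s: print(k,np.round(s[k],3).tolist())
for n in('side','top'):
    c=env.camera(n); cv2.imwrite(f'pics/{n}0.png',c['color'][:,:,::-1]); print(n,c['fx'],c['fy'],c['cx'],c['cy'],np.round(c['pose'],3).tolist())
E
```

```text
time_s 0.0
qpos [73.627, 18.352, 89.708, -0.0, 72.044, -1.145]
joint_velocities [-0.016, -0.04, 0.072, -0.021, -0.022, -0.056]
joint_torque [-0.001, -41.551, -23.417, -0.0, 0.008, 0.0]
tool_pos [150.874, 554.294, 199.571]
tcp_rot [[-0.965, 0.263, -0.001], [0.263, 0.965, -0.002], [0.0, -0.002, -1.0]]
force [0.158, 0.266, 0.593]
wrist_torque [0.059, -0.011, 0.012]
opening 1.001
side 422.4521393603295 422.4521393603295 279.34063257390903 213.67120188233054 [[0.594, -0.351, 0.724, -133.159], [-0.805, -0.265, 0.531, -538.215], [0.006, -0.898, -0.44, 487.937], [0.0, 0.0, 0.0, 1.0]]
top 461.1502231096101 461.1502231096101 274.5782801503132 210.8454212855743 [[0.005, -0.973, 0.229, 284.158], [-1.0, -0.006, -0.003, -99.968], [0.005, -0.229, -0.973, 1056.461], [0.0, 0.0, 0.0, 1.0]]
```

View pics/side0.png

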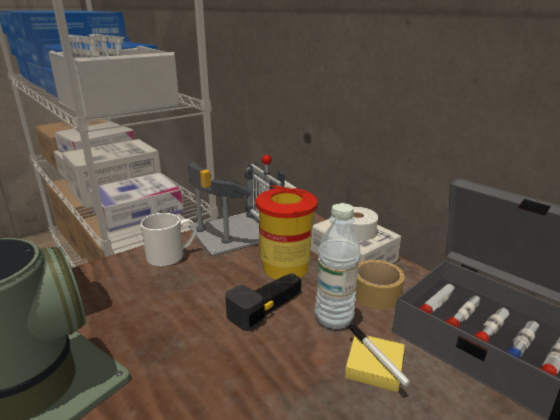

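View pics/top0.png

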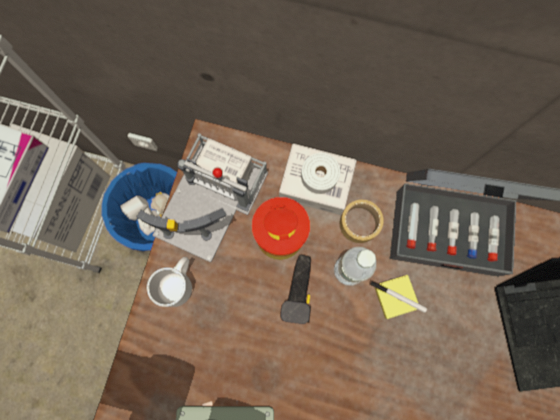

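```bash
cat > h.py <<'E'
import numpy as np,cv2
from plant import env
def cam(n):
    return env.camera(n)
def ray(c,u,v):
    P=np.array(c['pose']);d=np.array([(u-c['cx'])/c['fx'],(v-c['cy'])/c['fy'],1]);d=P[:3,:3]@d
    return P[:3,3],d/np.linalg.norm(d)
def plane(c,u,v,z):
    o,d=ray(c,u,v);return o+d*(z-o[2])/d[2]
def tri(c1,p1,c2,p2):
    o1,d1=ray(c1,*p1);o2,d2=ray(c2,*p2)
    A=np.stack([d1,-d2],1);t=np.linalg.lstsq(A,o2-o1,rcond=None)[0]
    a=o1+t[0]*d1;b=o2+t[1]*d2;return (a+b)/2,np.linalg.norm(a-b)
def proj(c,p):
    P=np.linalg.inv(np.array(c['pose']));q=P[:3,:3]@np.array(p)+P[:3,3]
    return c['cx']+c['fx']*q[0]/q[2],c['cy']+c['fy']*q[1]/q[2]
def blobs(c,kind,amin=8):
    h=cv2.cvtColor(c['color'],cv2.COLOR_RGB2HSV)
    if kind=='red': m=((h[...,0]<6)|(h[...,0]>174))&(h[...,1]>170)&(h[...,2]>80)
    else: m=(h[...,0]>15)&(h[...,0]<30)&(h[...,1]>180)&(h[...,2]>120)
    n,l,st,ce=cv2.connectedComponentsWithStats(m.astype(np.uint8))
    return [(np.round(ce[i],1).tolist(),int(st[i,4])) for i in range(1,n) if st[i,4]>=amin]
E
python3 - <<'E'
from h import *
C={n:cam(n) for n in('side','top')}
for n in C: print(n,'red',blobs(C[n],'red'),'yel',blobs(C[n],'y'))
s=C['side']['color'][:,:,::-1];t=C['top']['color'][:,:,::-1]
cv2.imwrite('pics/sc.png',cv2.resize(s[140:265,140:310],None,fx=4.5,fy=4.5,interpolation=cv2.INTER_CUBIC))
cv2.imwrite('pics/tc.png',cv2.resize(t[125:265,130:290],None,fx=4.2,fy=4.2,interpolation=cv2.INTER_CUBIC))
E
```

```text
side red [([266.0, 159.0], 69), ([286.0, 203.0], 1178), ([266.7, 235.1], 24), ([295.4, 237.4], 133), ([276.5, 235.6], 10), ([426.0, 308.4], 66), ([452.9, 321.6], 81), ([482.1, 335.9], 95), ([549.0, 368.9], 103)] yel [([204.2, 174.5], 53), ([286.1, 198.0], 237), ([285.0, 224.8], 773), ([282.9, 270.4], 383), ([268.3, 304.2], 43)]
top red [([217.2, 172.6], 65), ([280.4, 225.1], 2466), ([410.7, 243.9], 51), ([431.0, 247.0], 53), ([451.5, 250.3], 62), ([492.0, 256.7], 61)] yel [([170.8, 224.9], 76), ([290.9, 233.3], 23), ([274.3, 236.2], 38), ([307.8, 298.5], 24)]
```

View pics/sc.png

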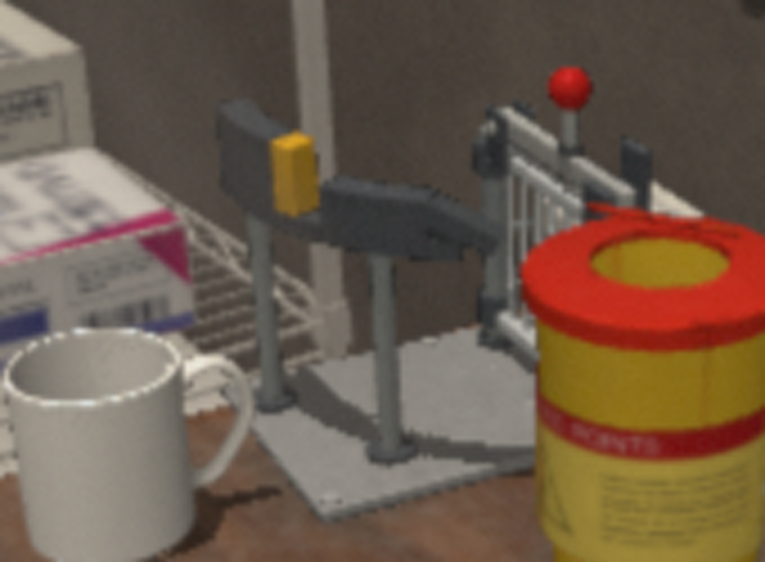

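View pics/tc.png

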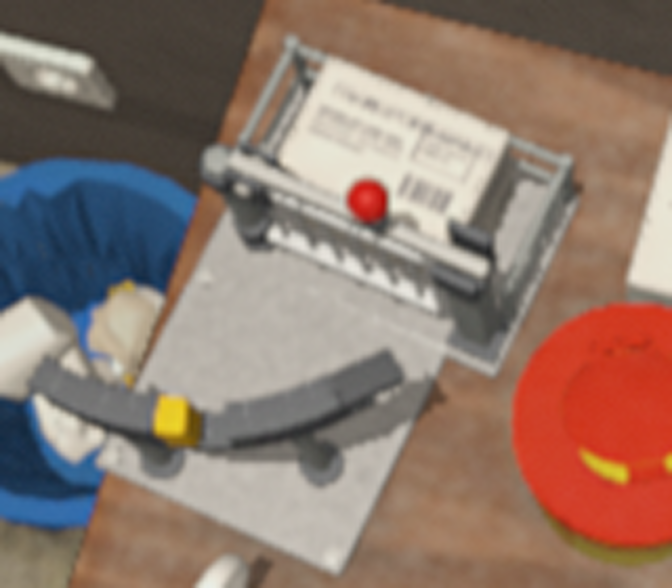

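Run:
```python
from h import *
C={n:cam(n) for n in('side','top')};s,t=C['side'],C['top']
k,e=tri(s,(266,159),t,(217.2,172.6));print('knob',k,e, plane(t,217.2,172.6,185))
ho,e=tri(s,(204.2,174.5),t,(170.8,224.9));print('horn',ho,e)
hp=plane(t,181.4,163.8,150);be=plane(t,246.2,188.1,152);print('hinge~',hp,'barend',be,np.linalg.norm((be-hp)[:2]))
d=(be-hp)[:2];d/=np.linalg.norm(d);print('dir',d,np.degrees(np.arctan2(d[1],d[0])))
# base plate corners px in crop
for x,y in((340,572),(100,462),(497,370),(290,40),(575,165)):print((x,y),plane(t,130+x/4.2,125+y/4.2,8 if y>300 else 130))
# circle fit: track edges on z=152 (outer/inner edges at end of the flat)
for x,y in((390,352),(402,377),(300,390),(310,420),(225,412),(228,445),(155,400),(50,355),(33,382)):
    p=plane(t,130+x/4.2,125+y/4.2,152 if x>200 else 168);print((x,y),p.round(1),np.linalg.norm((p-hp)[:2]))
```

```text
knob [565.63855104  11.07027621 186.87881658] 0.7532205693895707 [566.50343193  11.02990617 185.        ]
horn [465.07095101 102.84573771 159.80779611] 1.1538292837169
hinge~ [596.40287923  90.09009543 150.        ] barend [544.49747171 -44.95237267 152.        ] 144.67425313924517
dir [-0.35877432 -0.93342433] -111.02494219403341
(340, 572) [412.53678208  40.65666306   8.        ]
(100, 462) [472.21606882 174.48628089   8.        ]
(497, 370) [525.38364321 -42.33932602   8.        ]
(290, 40) [669.66514382  59.85552555 130.        ]
(575, 165) [603.4443667  -86.36200077 130.        ]
(390, 352) [500.8   1.3 152. ] 130.50898231091338
(402, 377) [488.5  -4.9 152. ] 143.71265920730252
(300, 390) [481.9  43.6 152. ] 123.60281879105062
(310, 420) [467.3  38.3 152. ] 139.13506178978716
(225, 412) [470.9  78.9 152. ] 125.99146246876339
(228, 445) [454.9  76.7 152. ] 142.1004366339208
(155, 400) [473.1 108.8 168. ] 124.67163206524059
(50, 355) [494.5 159.5 168. ] 123.27481581254196
(33, 382) [481.4 166.5 168. ] 138.05394209360685
```

Run:
```python
from h import *
C={n:cam(n) for n in('side','top')};s,t=C['side'],C['top']
for z in (0,200,400,600):
  print(z,[plane(t,u,v,z).round(0)[:2].tolist() for u,v in((100,268),(120,160),(0,45))],'mug',plane(t,168,285,z).round()[:2].tolist(), 'side posts',[plane(s,u,v,z).round(0)[:2].tolist() for u,v in((92,220),(207,110))])
cv2.imwrite('pics/tn.png',cv2.resize(t['color'][195:255,135:235,::-1],None,fx=8,fy=8,interpolation=cv2.INTER_CUBIC))
cv2.imwrite('pics/sn.png',cv2.resize(s['color'][155:205,180:260,::-1],None,fx=9,fy=9,interpolation=cv2.INTER_CUBIC))
```

```text
0 [[396.0, 294.0], [657.0, 270.0], [965.0, 603.0]] mug [359.0, 137.0] side posts [[355.0, 408.0], [1437.0, 1087.0]]
200 [[375.0, 220.0], [586.0, 200.0], [836.0, 470.0]] mug [345.0, 92.0] side posts [[155.0, 20.0], [793.0, 421.0]]
400 [[354.0, 145.0], [516.0, 130.0], [707.0, 337.0]] mug [331.0, 47.0] side posts [[-45.0, -368.0], [150.0, -245.0]]
600 [[333.0, 70.0], [445.0, 60.0], [578.0, 204.0]] mug [316.0, 2.0] side posts [[-245.0, -756.0], [-494.0, -912.0]]
```

View pics/tn.png

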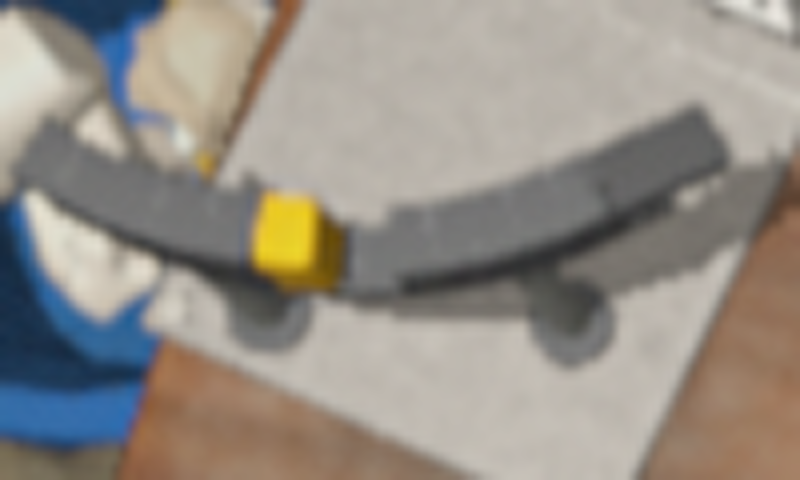

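View pics/sn.png

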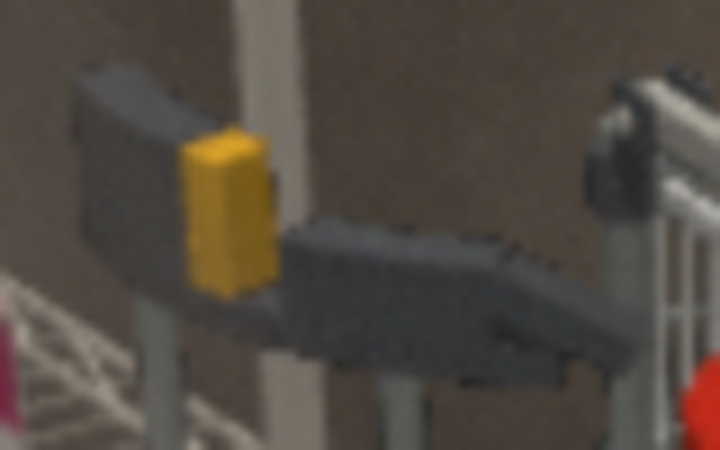

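Run:
```python
from h import *
t=cam('top');s=cam('side');H=np.array([600.,93.5])
def rep(n,p):
    d=p[:2]-H; print(n,p.round(1),'r',np.linalg.norm(d).round(1),'a',round(np.radians((-112-np.degrees(np.arctan2(d[1],d[0])))%360),3))
for n,x,y,z in(('flat in',392,208,152),('flat out',405,278,152),('horn in',320,196,168),('horn out',322,272,168),('hornback in',262,192,168),('hornback out',258,262,168),('ramp start in',695,105,138),('ramp start out',722,155,138)):
    rep(n,plane(t,135+x/8,195+y/8,z))
for n,x,y,z in(('s horn front top out',232,165,168),('s horn front top in',270,145,168),('s flat end out',290,232,152)):
    rep(n,plane(s,180+x/9,155+y/9,z))
```

```text
flat in [475.2  78.3 152. ] r 125.7 a 1.065
flat out [457.4  74.1 152. ] r 143.9 a 1.052
horn in [474.7  93.  168. ] r 125.3 a 1.182
horn out [455.7  91.4 168. ] r 144.3 a 1.172
hornback in [475.6 107.3 168. ] r 125.1 a 1.297
hornback out [458.1 107.2 168. ] r 142.6 a 1.283
ramp start in [505.6   4.9 138. ] r 129.5 a 0.433
ramp start out [492.5  -2.4 138. ] r 144.1 a 0.458
s horn front top out [456.7  89.6 168. ] r 143.3 a 1.16
s horn front top in [471.9  92.1 168. ] r 128.1 a 1.176
s flat end out [462.5  77.6 152. ] r 138.4 a 1.072
```

Request:
servo_tool --rows '[{"tx":-2.72,"ty":-2.08,"tz":-0.4},{"tx":-2.72,"ty":-2.08,"tz":-0.4},{"tx":-2.72,"ty":-2.08,"tz":-0.4},{"tx":-2.72,"ty":-2.08,"tz":-0.4},{"tx":-2.72,"ty":-2.08,"tz":-0.4},{"tx":-2.72,"ty":-2.08,"tz":-0.4},{"tx":-2.72,"ty":-2.08,"tz":-0.4},{"tx":-2.72,"ty":-2.08,"tz":-0.4},{"tx":-2.72,"ty":-2.08,"tz":-0.4},{"tx":-2.72,"ty":-2.08,"tz":-0.4},{"tx":-2.72,"ty":-2.08,"tz":-0.4},{"tx":-2.72,"ty":-2.08,"tz":-0.4},{"tx":-2.72,"ty":-2.08,"tz":-0.4},{"tx":-2.72,"ty":-2.08,"tz":-0.4},{"tx":-2.72,"ty":-2.08,"tz":-0.4},{"tx":-2.72,"ty":-2.08,"tz":-0.4},{"tx":-2.72,"ty":-2.08,"tz":-0.4},{"tx":-2.72,"ty":-2.08,"tz":-0.4},{"tx":-2.72,"ty":-2.08,"tz":-0.4},{"tx":-2.72,"ty":-2.08,"tz":-0.4}]'

```text
invalid input
```

Request:
servo_tool --rows '[{"spin":9.7},{"spin":9.7},{"spin":9.7},{"spin":9.7},{"spin":9.7},{"spin":9.7},{"spin":9.7},{"spin":9.7},{"spin":9.7},{"spin":9.5},{},{}]'

```text
invalid input
```

Request:
servo_tool --rows '[{"tx":-2.72,"ty":-2.08,"tz":-0.4,"spin":0}]'

```text
time_s: 0.62
tool_pos: [171.3, 528.4, 203.9]
tcp_rot: [[-0.966, 0.26, -0.0], [0.26, 0.966, 0.0], [0.0, -0.0, -1.0]]
force: [1.0, -0.0, 0.5]
opening: 1.0
```

Request:
servo_tool --rows '[{"tx":-2.72,"ty":-2.08,"tz":-0.4,"spin":0},{"tx":-2.72,"ty":-2.08,"tz":-0.4,"spin":0},{"tx":-2.72,"ty":-2.08,"tz":-0.4,"spin":0},{"tx":-2.72,"ty":-2.08,"tz":-0.4,"spin":0},{"tx":-2.72,"ty":-2.08,"tz":-0.4,"spin":0},{"tx":-2.72,"ty":-2.08,"tz":-0.4,"spin":0},{"tx":-2.72,"ty":-2.08,"tz":-0.4,"spin":0},{"tx":-2.72,"ty":-2.08,"tz":-0.4,"spin":0},{"tx":-2.72,"ty":-2.08,"tz":-0.4,"spin":0},{"tx":-2.72,"ty":-2.08,"tz":-0.4,"spin":0},{"tx":-2.72,"ty":-2.08,"tz":-0.4,"spin":0},{"tx":-2.72,"ty":-2.08,"tz":-0.4,"spin":0},{"tx":-2.72,"ty":-2.08,"tz":-0.4,"spin":0},{"tx":-2.72,"ty":-2.08,"tz":-0.4,"spin":0},{"tx":-2.72,"ty":-2.08,"tz":-0.4,"spin":0},{"tx":-2.72,"ty":-2.08,"tz":-0.4,"spin":0},{"tx":-2.72,"ty":-2.08,"tz":-0.4,"spin":0},{"tx":-2.72,"ty":-2.08,"tz":-0.4,"spin":0},{"tx":-2.72,"ty":-2.08,"tz":-0.4,"spin":0}]'

```text
time_s: 3.0
tool_pos: [567.3, 9.6, 280.6]
tcp_rot: [[-0.965, 0.263, 0.0], [0.263, 0.965, 0.0], [-0.0, 0.0, -1.0]]
force: [-0.6, 0.7, -0.6]
opening: 1.002
```

Request:
servo_tool --rows '[{"tx":0,"ty":0,"tz":0,"spin":9.7},{"tx":0,"ty":0,"tz":0,"spin":9.7},{"tx":0,"ty":0,"tz":0,"spin":9.7},{"tx":0,"ty":0,"tz":0,"spin":9.7},{"tx":0,"ty":0,"tz":0,"spin":9.7},{"tx":0,"ty":0,"tz":0,"spin":9.7},{"tx":0,"ty":0,"tz":0,"spin":9.7},{"tx":0,"ty":0,"tz":0,"spin":9.7},{"tx":0,"ty":0,"tz":0,"spin":9.7},{"tx":0,"ty":0,"tz":0,"spin":9.5},{"tx":0,"ty":0,"tz":0,"spin":0},{"tx":0,"ty":0,"tz":0,"spin":0}]'

```text
time_s: 4.5
tool_pos: [566.6, 10.5, 280.4]
tcp_rot: [[0.373, 0.928, 0.0], [0.928, -0.373, 0.0], [0.0, -0.0, -1.0]]
force: [0.1, -0.0, 0.0]
opening: 1.001
```

Run:
```python
from h import *
C={n:cam(n) for n in('side','top')}
for n in C: cv2.imwrite(f'pics/{n}1.png',C[n]['color'][:,:,::-1])
s=env.state();print(s['qpos'],s['tool_pos'],s['force'])
R=np.array(s['tcp_rot']);print(R.round(3))
d=np.array([566,11,187-19.])-s['tool_pos'];print('shift to knob in tool mm',R.T@d)
```

```text
[-9.96415653e-02  1.53695836e+01  8.23990996e+01  4.29544197e-03
  8.22316457e+01  2.18461199e+01] [566.63672049  10.54053272 280.39872884] [ 0.73394     0.12717736 -0.78392111]
[[ 0.374  0.928 -0.   ]
 [ 0.928 -0.374  0.   ]
 [ 0.    -0.    -1.   ]]
shift to knob in tool mm [  0.18069544  -0.75859482 112.39876624]
```

View pics/side1.png

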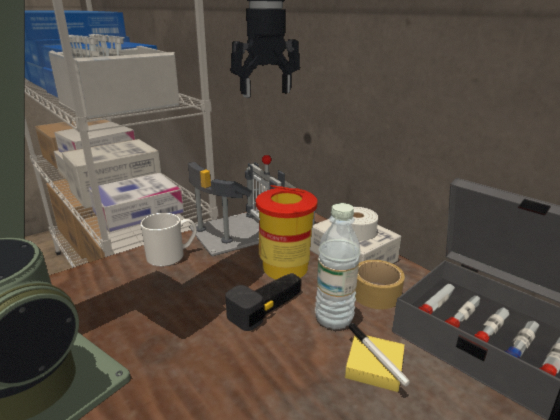

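View pics/top1.png

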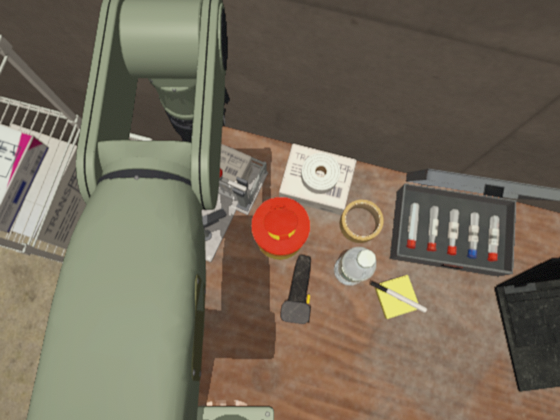

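Request:
servo_tool --rows '[{"tx":0,"ty":0,"tz":1.9,"spin":0},{"tx":0,"ty":0,"tz":1.9,"spin":0},{"tx":0,"ty":-0.08,"tz":1.9,"spin":0},{"tx":0,"ty":0,"tz":1.9,"spin":0},{"tx":0,"ty":0,"tz":1.9,"spin":0},{"tx":0,"ty":0,"tz":1.9,"spin":0},{"tx":0,"ty":0,"tz":0,"spin":0},{"tx":0,"ty":0,"tz":0,"spin":0}]'

```text
time_s: 5.6
tool_pos: [566.5, 10.8, 167.2]
tcp_rot: [[0.375, 0.927, 0.001], [0.927, -0.375, 0.0], [0.001, 0.001, -1.0]]
force: [-0.6, -0.3, -0.0]
opening: 1.004
```

Request:
servo_tool --hand 34 --rows '[{"tx":0,"ty":0,"tz":0,"spin":0},{"tx":0,"ty":0,"tz":0,"spin":0},{"tx":0,"ty":0,"tz":0,"spin":0},{"tx":0,"ty":0,"tz":0,"spin":0},{"tx":0,"ty":0,"tz":0,"spin":0},{"tx":0,"ty":0,"tz":0,"spin":0}]'

```text
time_s: 6.35
tool_pos: [565.9, 10.8, 166.4]
tcp_rot: [[0.375, 0.927, 0.0], [0.927, -0.375, 0.0], [0.0, -0.0, -1.0]]
force: [-0.5, -0.3, 0.2]
opening: 0.338
```

Run:
```python
from h import *
C={n:cam(n) for n in('side','top')}
for n in C: print(n,blobs(C[n],'red',4)[:3])
s=C['side'];cv2.imwrite('pics/s2.png',cv2.resize(s['color'][80:230,180:330,::-1],None,fx=4,fy=4,interpolation=cv2.INTER_CUBIC))
print(proj(s,[566,11,187]))
```

```text
side [([266.0, 159.3], 63), ([286.0, 202.9], 1186), ([267.3, 235.6], 17)]
top [([280.2, 225.0], 2480), ([410.7, 243.9], 52), ([431.1, 247.0], 54)]
(np.float64(266.2955506604744), np.float64(158.89028298707595))
```

View pics/s2.png

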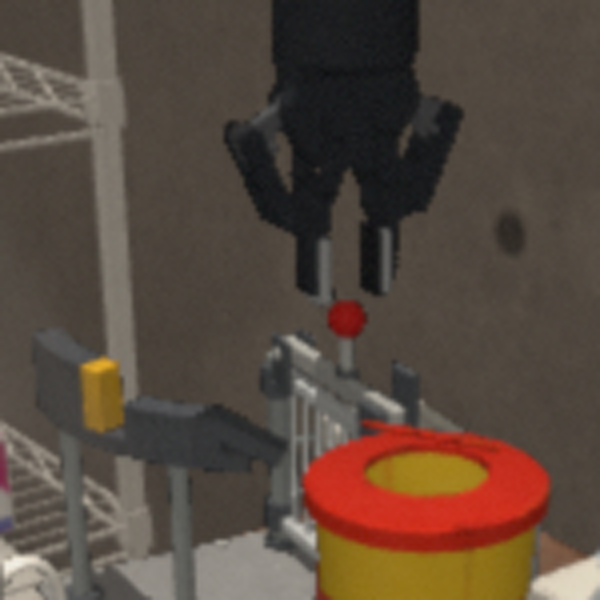

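Run:
```python
from h import *
s=cam('side')
print(proj(s,[566.6,10.5,280.4]),proj(s,[566.6,10.5,293.4]),proj(s,[566,11,166.4]),proj(s,[566,11,172]))
for z in (150,166,172,180,190,200): print(z,plane(s,266,153.2,z))
cv2.imwrite('pics/s3.png',cv2.resize(s['color'][100:200,200:330,::-1],None,fx=6,fy=6,interpolation=cv2.INTER_NEAREST))
t=cam('top');cv2.imwrite('pics/t3.png',cv2.resize(t['color'][100:250,130:290,::-1],None,fx=4,fy=4,interpolation=cv2.INTER_CUBIC))
print(env.state()['tool_pos'])
```

```text
(np.float64(266.3050611516421), np.float64(116.49513069935006)) (np.float64(266.2556424398177), np.float64(110.28564497262869)) (np.float64(266.36931094724366), np.float64(167.73798851433816)) (np.float64(266.349400760087), np.float64(165.3497186109737))
150 [687.13555351 106.96659453 150.        ]
166 [648.29773383  76.41971822 166.        ]
172 [633.73355145  64.96463961 172.        ]
180 [614.31464161  49.69120145 180.        ]
190 [590.04100431  30.59940376 190.        ]
200 [565.76736701  11.50760607 200.        ]
[565.93581857  10.83439299 166.38989758]
```

View pics/s3.png

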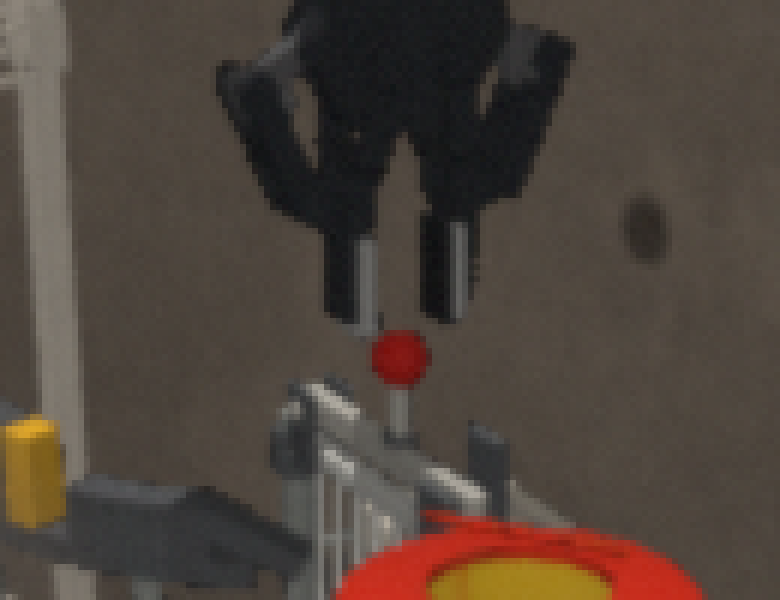

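View pics/t3.png

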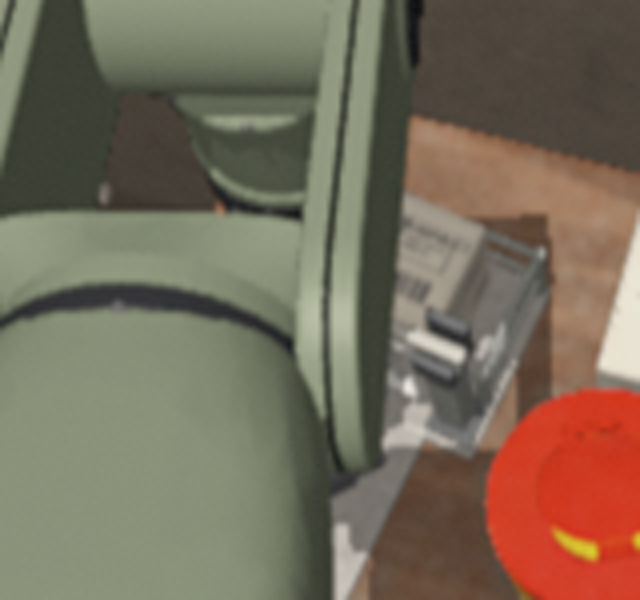

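Request:
servo_tool --hand 60 --rows '[{"tx":0,"ty":0,"tz":0,"spin":0},{"tx":0,"ty":0,"tz":0,"spin":0},{"tx":0,"ty":0,"tz":0.4,"spin":0},{"tx":0,"ty":0,"tz":0.4,"spin":0},{"tx":0,"ty":0,"tz":0.4,"spin":0},{"tx":0,"ty":0,"tz":0,"spin":0}]'

```text
time_s: 7.3
tool_pos: [565.6, 10.8, 153.8]
tcp_rot: [[0.375, 0.927, -0.001], [0.927, -0.375, 0.0], [-0.0, -0.001, -1.0]]
force: [0.2, -0.2, -0.6]
opening: 0.6
```

Run:
```python
from h import *
s=cam('side')
cv2.imwrite('pics/s4.png',cv2.resize(s['color'][100:200,200:330,::-1],None,fx=6,fy=6,interpolation=cv2.INTER_NEAREST))
t=cam('top')
for z in (200,300,400,500): print(z,proj(t,[566,11,z]))
cv2.imwrite('pics/t4.png',t['color'][:,:,::-1])
st=env.state();print(st['time_s'],st['tool_pos'],st['force'],st['opening'])
```

```text
200 (np.float64(216.3092768062245), np.float64(170.45858059747528))
300 (np.float64(209.49121801094665), np.float64(152.3406342326315))
400 (np.float64(200.78576107263257), np.float64(129.20721655089034))
500 (np.float64(189.28329066692743), np.float64(98.64116422847476))
7.4 [565.96585673  10.83960715 154.36316489] [-0.30078796 -1.0719468  -0.18159938] 0.5992627953950808
```

View pics/s4.png

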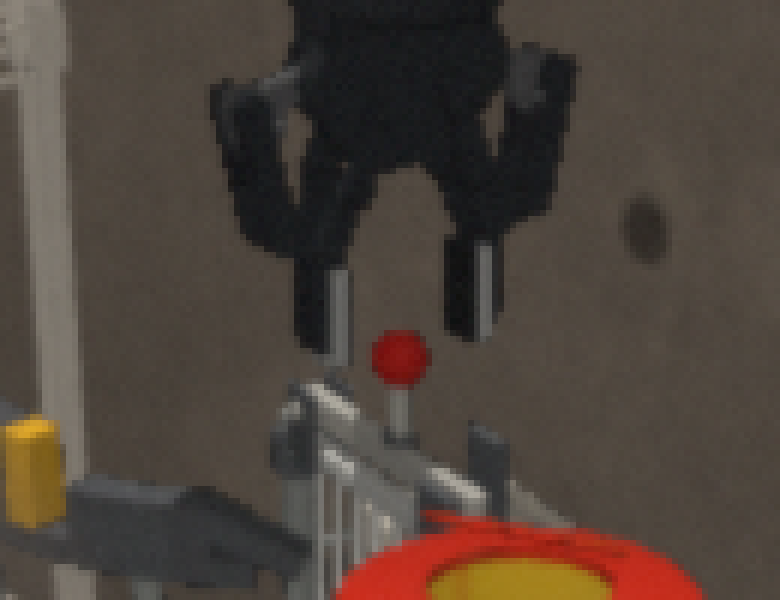

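View pics/t4.png

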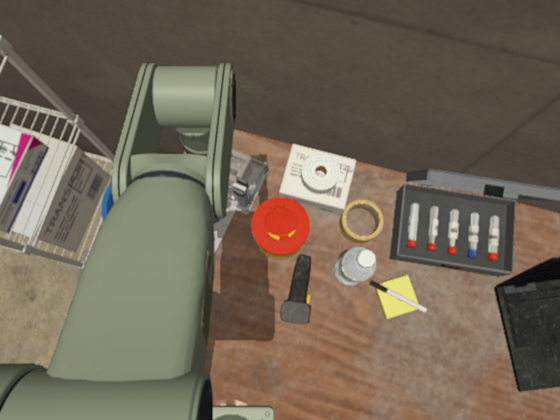

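Request:
servo_tool --rows '[{"tx":0,"ty":0,"tz":0.5,"spin":0},{"tx":0,"ty":0,"tz":0.5,"spin":0},{"tx":0,"ty":0,"tz":0.5,"spin":0},{"tx":0,"ty":0,"tz":0,"spin":0}]'

```text
time_s: 7.9
tool_pos: [565.5, 10.8, 138.8]
tcp_rot: [[0.375, 0.927, -0.001], [0.927, -0.375, 0.0], [-0.0, -0.001, -1.0]]
force: [-0.4, 0.5, 0.4]
opening: 0.603
```

Request:
servo_tool --hand 34 --rows '[{"tx":0,"ty":0,"tz":0,"spin":0},{"tx":0,"ty":0,"tz":0,"spin":0},{"tx":0,"ty":0,"tz":0,"spin":0}]'

```text
time_s: 8.28
tool_pos: [566.0, 10.8, 139.5]
tcp_rot: [[0.375, 0.927, 0.0], [0.927, -0.375, 0.0], [0.0, 0.0, -1.0]]
force: [0.1, -0.1, 0.5]
opening: 0.343
```

Run:
```python
from h import *
s=cam('side')
cv2.imwrite('pics/s5.png',cv2.resize(s['color'][100:200,200:330,::-1],None,fx=6,fy=6,interpolation=cv2.INTER_NEAREST))
print(blobs(s,'red',4)[0])
st=env.state();print(st['time_s'],st['tool_pos'],st['force'],st['opening'],st['qpos'])
```

```text
([266.7, 159.1], 55)
8.325 [566.01051101  10.85030817 139.5355009 ] [ 0.29486793 -0.2963342   0.10068247] 0.34038543840473506 [-6.81090907e-02  2.00849799e+01  9.62184401e+01  4.23460117e-03
  6.36788541e+01  2.19572052e+01]
```

View pics/s5.png

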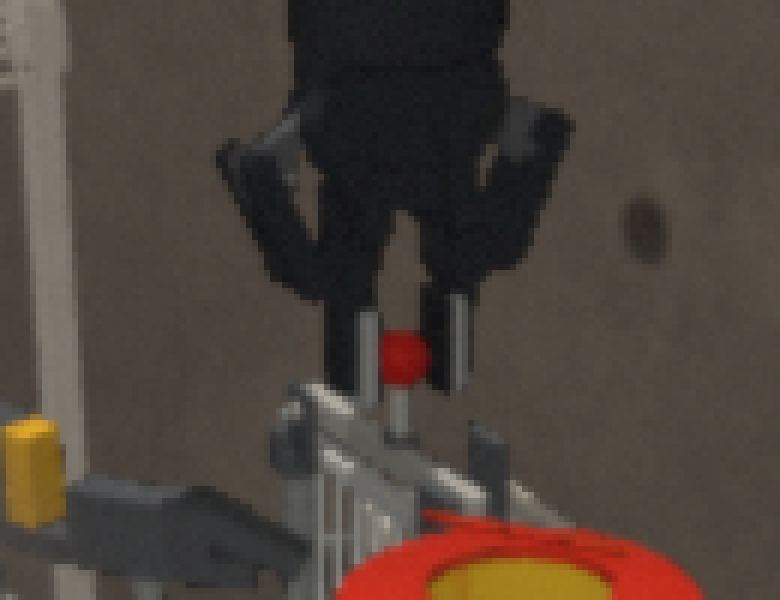

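Request:
servo_tool --hand 29 --rows '[{"tx":0,"ty":0,"tz":0,"spin":0},{"tx":0,"ty":0,"tz":0,"spin":0}]'

```text
time_s: 8.57
tool_pos: [565.9, 10.8, 139.5]
tcp_rot: [[0.375, 0.927, 0.0], [0.927, -0.375, 0.0], [0.0, 0.0, -1.0]]
force: [-0.0, -0.1, -0.1]
opening: 0.294
```

Request:
servo_tool --hand 27 --rows '[{"tx":0,"ty":0,"tz":0,"spin":0},{"tx":0,"ty":0,"tz":0,"spin":0}]'

```text
time_s: 8.82
tool_pos: [565.9, 10.8, 139.4]
tcp_rot: [[0.375, 0.927, -0.0], [0.927, -0.375, 0.0], [0.0, -0.0, -1.0]]
force: [-0.4, -0.3, -0.4]
opening: 0.271
```

Run:
```python
from h import *
s=cam('side')
cv2.imwrite('pics/s6.png',cv2.resize(s['color'][130:180,230:300,::-1],None,fx=10,fy=10,interpolation=cv2.INTER_NEAREST))
print(blobs(s,'red',4)[0])
st=env.state();print(st['time_s'],st['tool_pos'],st['force'],st['opening'])
```

```text
([267.3, 159.1], 47)
8.875 [565.9011922   10.83930667 139.37601509] [-0.02580427  0.28706029 -0.67033476] 0.2662097603691864
```

View pics/s6.png

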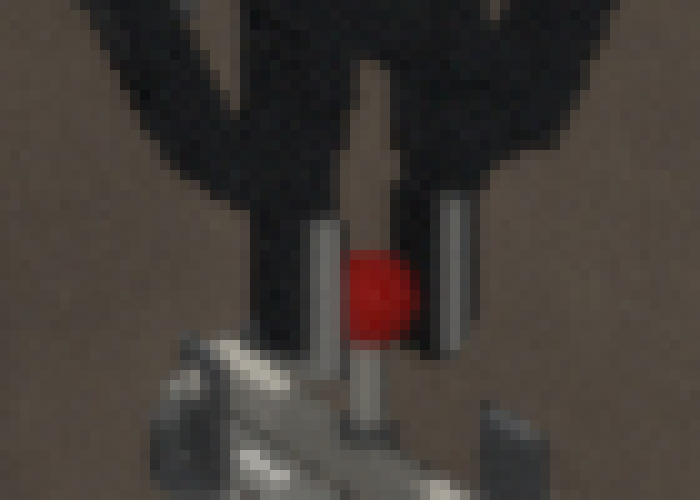

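Request:
servo_tool --hand 25 --rows '[{"tx":0,"ty":0,"tz":0,"spin":0}]'

```text
time_s: 9.0
tool_pos: [566.0, 10.8, 139.5]
tcp_rot: [[0.375, 0.927, 0.0], [0.927, -0.375, 0.0], [0.0, 0.0, -1.0]]
force: [0.1, -0.2, 0.5]
opening: 0.252
```

Request:
servo_tool --hand 23 --rows '[{"tx":0,"ty":0,"tz":0,"spin":0},{"tx":0,"ty":0,"tz":0,"spin":0}]'

```text
time_s: 9.25
tool_pos: [566.0, 10.8, 139.5]
tcp_rot: [[0.375, 0.927, 0.0], [0.927, -0.375, 0.0], [0.0, 0.0, -1.0]]
force: [0.1, -0.8, 0.7]
opening: 0.238
```

Request:
servo_tool --hand 15 --rows '[{"tx":0,"ty":0,"tz":0,"spin":0},{"tx":0,"ty":0,"tz":0,"spin":0},{"tx":0,"ty":0,"tz":0,"spin":0}]'

```text
time_s: 9.62
tool_pos: [566.1, 10.8, 139.6]
tcp_rot: [[0.375, 0.927, 0.0], [0.927, -0.375, -0.0], [0.0, 0.0, -1.0]]
force: [-1.8, -0.5, 3.6]
opening: 0.216
```

Run:
```python
from h import *
s=cam('side')
cv2.imwrite('pics/s7.png',cv2.resize(s['color'][130:190,220:310,::-1],None,fx=8,fy=8,interpolation=cv2.INTER_NEAREST))
print(blobs(s,'red',4)[0])
st=env.state();print(st['time_s'],st['tool_pos'],st['force'],st['opening'])
```

```text
([267.8, 159.1], 38)
9.675 [566.07011235  10.77311578 139.66637101] [-0.02688461 -0.39626396  3.6117459 ] 0.21900337193367903
```

View pics/s7.png

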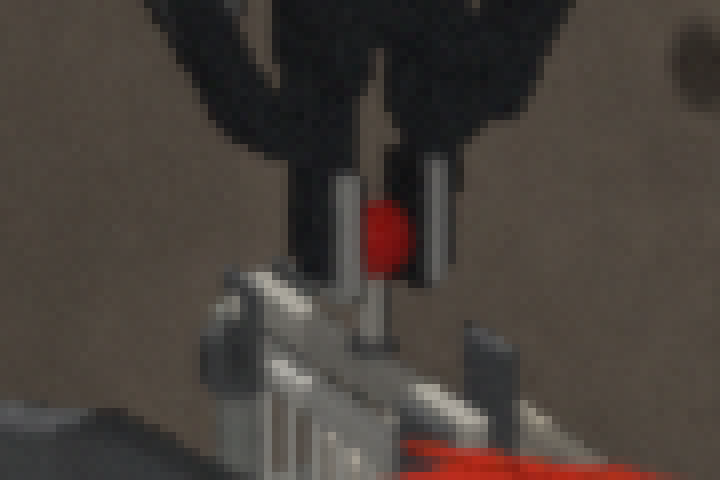

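Request:
servo_tool --rows '[{"tx":0.1,"ty":0,"tz":-0.17,"spin":0},{"tx":0.11,"ty":0,"tz":-0.17,"spin":0},{"tx":0,"ty":0,"tz":0,"spin":0}]'

```text
time_s: 10.05
tool_pos: [566.4, 12.4, 142.4]
tcp_rot: [[0.375, 0.927, -0.001], [0.927, -0.375, -0.001], [-0.001, -0.001, -1.0]]
force: [0.3, -3.3, -0.8]
opening: 0.212
```

```bash
cat > q.py <<'E'
from h import *
import sys
s=cam('side')
x0,x1,y0,y1=map(int,sys.argv[2].split(','))
f=min(780//(x1-x0),590//(y1-y0))
cv2.imwrite('pics/'+sys.argv[1]+'.png',cv2.resize(s['color'][y0:y1,x0:x1,::-1],None,fx=f,fy=f,interpolation=cv2.INTER_NEAREST))
print(blobs(s,'red',4)[0])
st=env.state();R=np.array(st['tcp_rot']);print(st['time_s'],np.round(st['tool_pos'],2),'ftool',(R.T@st['force']).round(2),'fw',np.round(st['force'],2),st['opening'],np.round(st['wrist_torque'],2))
E
python3 q.py s8 210,310,130,200
```

```text
([267.2, 157.8], 45)
10.1 [566.41  12.44 142.43] ftool [-3.12  1.88  1.93] fw [ 0.57 -3.6  -1.93] 0.22053786608827752 [-0.54  0.04 -0.07]
```

View pics/s8.png

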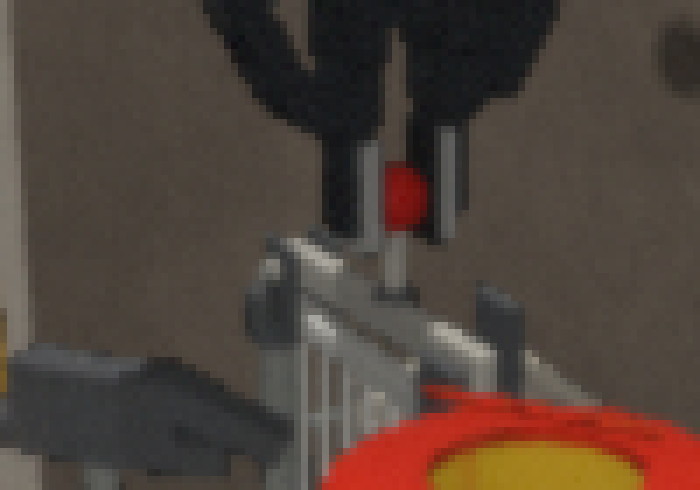

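Request:
servo_tool --rows '[{"tx":0.11,"ty":0,"tz":-0.16,"spin":0},{"tx":0.11,"ty":0,"tz":-0.16,"spin":0},{"tx":0.12,"ty":0,"tz":-0.16,"spin":0},{"tx":0.12,"ty":0,"tz":-0.15,"spin":0},{"tx":0.13,"ty":0,"tz":-0.15,"spin":0},{"tx":0.13,"ty":0,"tz":-0.15,"spin":0},{"tx":0,"ty":0,"tz":0,"spin":0}]'

```text
time_s: 10.98
tool_pos: [570.2, 20.5, 152.0]
tcp_rot: [[0.375, 0.927, 0.002], [0.927, -0.375, 0.002], [0.002, 0.001, -1.0]]
force: [3.0, 1.4, -6.2]
opening: 0.217
```

```bash
python3 q.py s9 210,310,130,200
```

```text
([265.7, 152.9], 39)
11.025 [570.22  20.37 152.  ] ftool [1.76 3.02 7.21] fw [ 3.47  0.51 -7.2 ] 0.21725265323325293 [ 0.03 -0.44 -0.29]
```

View pics/s9.png

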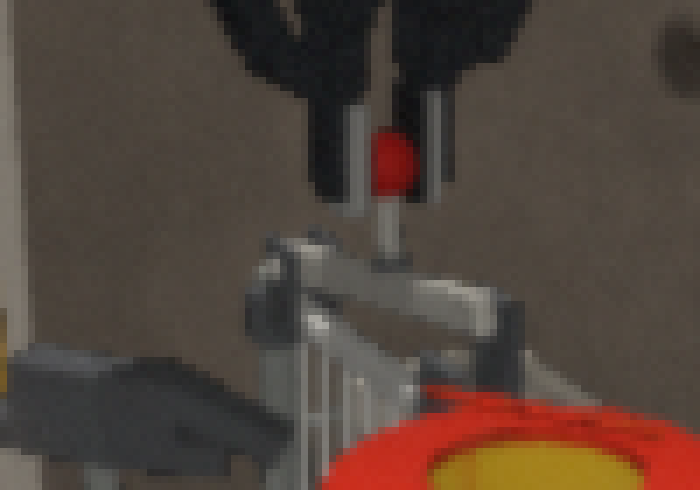

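Request:
servo_tool --rows '[{"tx":0.01,"ty":-0.28,"tz":0,"spin":2},{"tx":0.01,"ty":-0.28,"tz":0,"spin":2},{"tx":0.02,"ty":-0.56,"tz":0,"spin":4},{"tx":0.02,"ty":-0.56,"tz":0,"spin":4},{"tx":0.02,"ty":-0.56,"tz":0,"spin":4},{"tx":0.02,"ty":-0.56,"tz":0,"spin":4},{"tx":0.02,"ty":-0.56,"tz":0,"spin":4},{"tx":0,"ty":0,"tz":0,"spin":0}]'

```text
time_s: 12.02
tool_pos: [542.9, 39.8, 151.6]
tcp_rot: [[0.721, 0.693, 0.003], [0.693, -0.721, 0.003], [0.004, -0.0, -1.0]]
force: [7.4, 4.4, -11.0]
opening: 0.215
```

```bash
python3 q.py s10 180,310,120,215
```

```text
([249.4, 154.8], 61)
12.075 [542.96  39.78 151.61] ftool [ 7.04  2.47 11.69] fw [  6.82   3.13 -11.66] 0.21792216536716175 [ 0.6  -0.97 -0.18]
```

View pics/s10.png

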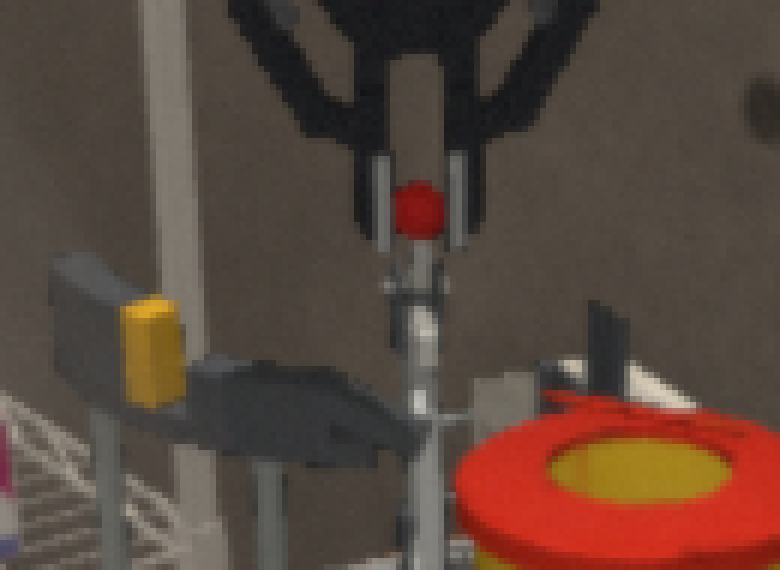

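Request:
servo_tool --rows '[{"tx":0.03,"ty":-0.56,"tz":0,"spin":4},{"tx":0.03,"ty":-0.56,"tz":0,"spin":4},{"tx":0.03,"ty":-0.56,"tz":0,"spin":4},{"tx":0.03,"ty":-0.56,"tz":0,"spin":4},{"tx":0,"ty":0,"tz":0,"spin":0}]'

```text
time_s: 12.7
tool_pos: [530.6, 58.0, 151.6]
tcp_rot: [[0.884, 0.468, 0.004], [0.468, -0.884, 0.002], [0.004, -0.0, -1.0]]
force: [8.6, 3.2, -13.3]
opening: 0.211
```

```bash
python3 q.py s11 180,310,120,215
```

```text
([238.5, 154.4], 56)
12.75 [530.63  57.89 151.61] ftool [ 8.49  0.25 12.86] fw [  7.67   3.78 -12.83] 0.21982509078943543 [ 0.51 -1.17 -0.1 ]
```

View pics/s11.png

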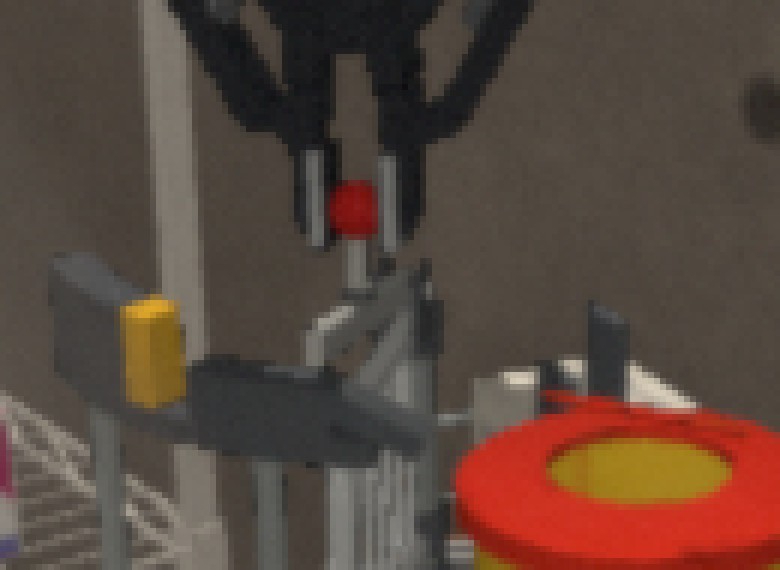

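```bash
cat > b.py <<'E'
from h import *
import sys
u,v,a=map(float,sys.argv[1:4]);s=cam('side')
for H in ([600,93.5],[602,94]):
  an=np.radians(-112)-a;d=np.array([np.cos(an),np.sin(an)]);n=np.array([-d[1],d[0]])
  o,r=ray(s,u,v);t=((np.array(H)-o[:2])@n)/(r[:2]@n);p=o+t*r
  R=(p[:2]-H)@d;th=np.arctan2(p[2]-147,R-22)-np.arctan2(40,68);print(p.round(1),'R',R.round(1),'theta',th.round(3))
E
python3 b.py 238.5 154.4 0.698; python3 b.py 249.4 154.8 .419
```

```text
[519.8  50.8 201.4] R 90.9 theta 0.137
[518.2  49.5 202.1] R 94.9 theta 0.115
[555.5  50.5 191.3] R 61.9 theta 0.306
[568.4  61.6 185.7] R 46.6 theta 0.472
```

Run:
```python
from h import *
s=cam('side')
for u,v,x,y in((266,159,566,11),(265.7,152.9,570.2,20.4),(249.4,154.8,543,39.8),(238.5,154.4,530.6,57.9)):
    q=[(proj(s,[x,y,z])) for z in (180,190,200)]
    z=np.interp(-v,[-p[1] for p in q],[180,190,200]);print(z, proj(s,[x,y,z])[0]-u)
```

```text
186.736608066571 0.29650282439695275
197.79234996997005 -1.6260739416164824
196.63683511953093 0.017511571527251135
197.17749276131931 0.919750956807377
```

Request:
servo_tool --rows '[{"tx":0.1,"ty":0,"tz":-0.13,"spin":0},{"tx":0.1,"ty":0,"tz":-0.12,"spin":0},{"tx":0,"ty":0,"tz":0,"spin":0}]'

```text
time_s: 13.28
tool_pos: [532.3, 58.6, 153.7]
tcp_rot: [[0.884, 0.468, 0.003], [0.468, -0.884, 0.002], [0.004, -0.001, -1.0]]
force: [9.4, 3.3, -15.2]
opening: 0.216
```

```bash
python3 q.py s12 180,310,120,215
```

```text
([239.0, 153.3], 59)
13.325 [532.24  58.64 153.63] ftool [ 9.08  2.03 14.88] fw [  9.02   2.48 -14.85] 0.2216004480829604 [ 0.47 -1.1  -0.12]
```

View pics/s12.png

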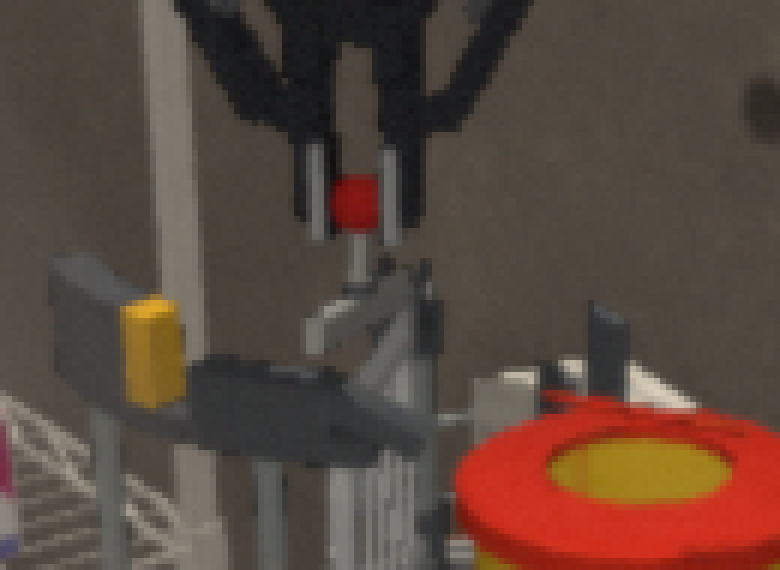

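Request:
servo_tool --rows '[{"tx":0.03,"ty":-0.55,"tz":0,"spin":4},{"tx":0.03,"ty":-0.55,"tz":0,"spin":4},{"tx":0.03,"ty":-0.55,"tz":0,"spin":4},{"tx":0.03,"ty":-0.55,"tz":0,"spin":4},{"tx":0.02,"ty":-0.42,"tz":0,"spin":3},{"tx":0,"ty":0,"tz":0,"spin":0}]'

```text
time_s: 14.08
tool_pos: [524.7, 83.1, 153.7]
tcp_rot: [[0.988, 0.155, 0.003], [0.155, -0.988, 0.001], [0.004, -0.0, -1.0]]
force: [9.5, 1.6, -14.8]
opening: 0.217
```

```bash
python3 q.py s13 180,310,120,215
```

```text
([227.0, 152.0], 41)
14.125 [524.71  83.1  153.64] ftool [ 8.91  0.69 15.17] fw [  8.96   0.72 -15.14] 0.21982758984686382 [ 0.25 -1.2   0.02]
```

View pics/s13.png

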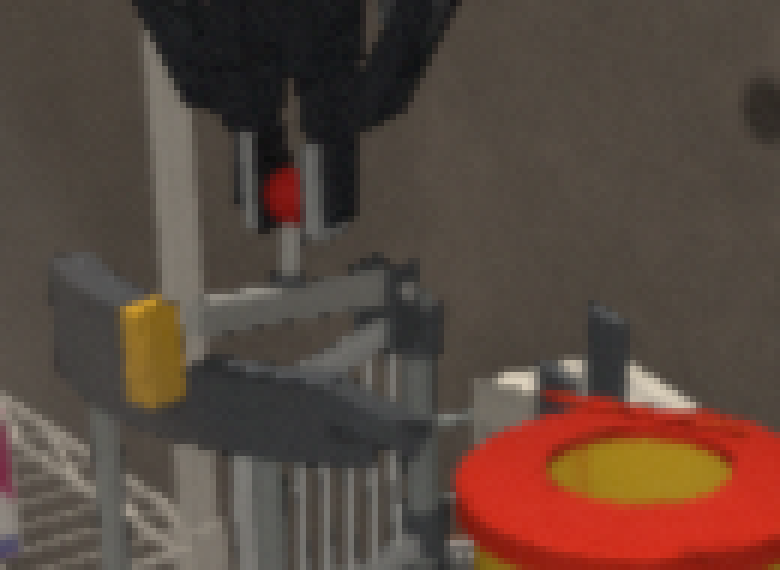

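```bash
python3 - <<'E'
from h import *
s=cam('side')
def P(H,a,th,al,up):
    an=np.radians(-112)-a;d=np.array([np.cos(an),np.sin(an)])
    r=22+al*np.cos(th)-up*np.sin(th);z=145+al*np.sin(th)+up*np.cos(th)
    u,v=proj(s,[*(np.array(H)+r*d),z]);return round((u-180)*6),round((v-120)*6)
for H in([600,93.5],[602,94]):
  for th in(.17,.2,.23):
    for a in(1.0,1.04,1.08): print(H,th,a,'knob',P(H,a,th,68,40),'tip top/bot',P(H,a,th,128,7),P(H,a,th,128,-7),'pivot',P(H,a,th,0,0))
E
sed -i 's/INTER_NEAREST/INTER_CUBIC/' q.py; python3 q.py s14 195,270,145,200
```

```text
[600, 93.5] 0.17 1.0 knob (294, 207) tip top/bot (199, 320) (198, 359) pivot (381, 288)
[600, 93.5] 0.17 1.04 knob (287, 206) tip top/bot (185, 318) (184, 356) pivot (379, 288)
[600, 93.5] 0.17 1.08 knob (279, 204) tip top/bot (172, 315) (170, 353) pivot (377, 287)
[600, 93.5] 0.2 1.0 knob (296, 201) tip top/bot (200, 309) (198, 349) pivot (381, 288)
[600, 93.5] 0.2 1.04 knob (289, 200) tip top/bot (186, 307) (184, 346) pivot (379, 288)
[600, 93.5] 0.2 1.08 knob (282, 198) tip top/bot (172, 304) (170, 343) pivot (377, 287)
[600, 93.5] 0.23 1.0 knob (298, 195) tip top/bot (201, 298) (198, 338) pivot (381, 288)
[600, 93.5] 0.23 1.04 knob (291, 194) tip top/bot (187, 296) (184, 335) pivot (379, 288)
[600, 93.5] 0.23 1.08 knob (284, 193) tip top/bot (174, 293) (170, 332) pivot (377, 287)
[602, 94] 0.17 1.0 knob (297, 205) tip top/bot (202, 318) (201, 357) pivot (384, 286)
[602, 94] 0.17 1.04 knob (289, 204) tip top/bot (188, 316) (187, 355) pivot (382, 286)
[602, 94] 0.17 1.08 knob (282, 203) tip top/bot (175, 313) (173, 351) pivot (380, 286)
[602, 94] 0.2 1.0 knob (299, 199) tip top/bot (203, 308) (201, 347) pivot (384, 286)
[602, 94] 0.2 1.04 knob (291, 198) tip top/bot (189, 305) (187, 344) pivot (382, 286)
[602, 94] 0.2 1.08 knob (284, 197) tip top/bot (176, 302) (173, 341) pivot (380, 286)
[602, 94] 0.23 1.0 knob (301, 194) tip top/bot (204, 297) (201, 336) pivot (384, 286)
[602, 94] 0.23 1.04 knob (294, 192) tip top/bot (190, 294) (187, 333) pivot (382, 286)
[602, 94] 0.23 1.08 knob (287, 191) tip top/bot (177, 291) (174, 330) pivot (380, 286)
([227.0, 152.1], 40)
14.225 [524.69  83.06 153.63] ftool [ 9.83 -0.49 15.17] fw [  9.69   2.02 -15.13] 0.2130262612675759 [ 0.27 -1.25 -0.05]
```

View pics/s14.png

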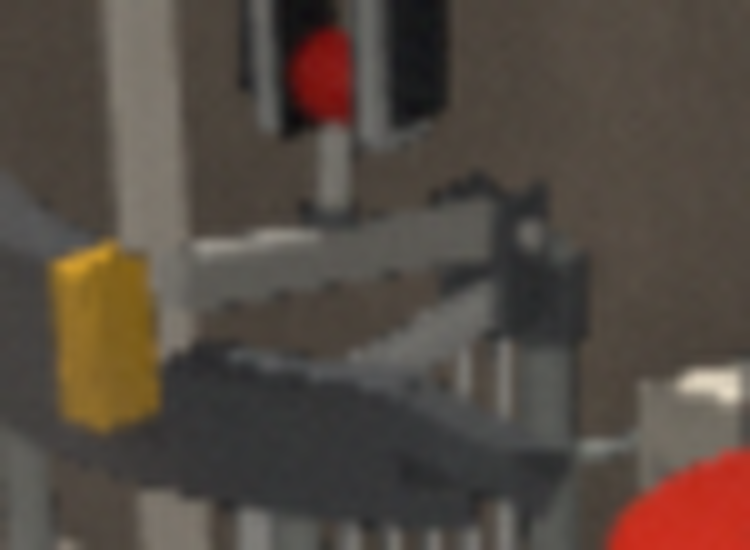

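Request:
servo_tool --rows '[{"tx":0.01,"ty":-0.31,"tz":0,"spin":2.3},{"tx":0.01,"ty":-0.31,"tz":0,"spin":2.3},{"tx":0,"ty":0,"tz":0,"spin":0},{"tx":0,"ty":0,"tz":0,"spin":0}]'

```text
time_s: 14.72
tool_pos: [524.1, 89.1, 153.6]
tcp_rot: [[0.997, 0.076, 0.003], [0.076, -0.997, 0.001], [0.003, -0.001, -1.0]]
force: [9.7, 0.6, -14.4]
opening: 0.217
```

```bash
python3 q.py s15 195,270,145,200
```

```text
([224.4, 151.3], 34)
14.775 [524.12  89.08 153.63] ftool [ 9.82 -0.7  15.78] fw [  9.79   1.45 -15.75] 0.21386091244378613 [ 0.18 -1.26 -0.01]
```

View pics/s15.png

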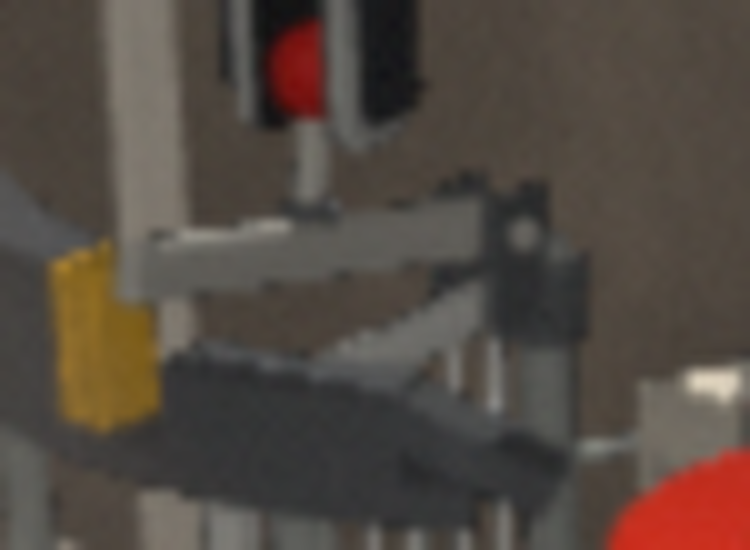

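Request:
servo_tool --rows '[{"tx":-0.13,"ty":0,"tz":0.15,"spin":0},{"tx":-0.12,"ty":0,"tz":0.15,"spin":0},{"tx":-0.12,"ty":0,"tz":0.15,"spin":0},{"tx":0,"ty":0,"tz":0,"spin":0}]'

```text
time_s: 15.28
tool_pos: [521.0, 88.8, 149.9]
tcp_rot: [[0.997, 0.076, 0.005], [0.076, -0.997, 0.001], [0.005, -0.001, -1.0]]
force: [9.1, 1.0, -11.6]
opening: 0.218
```

```bash
python3 q.py s16 195,270,145,200
```

```text
([223.5, 153.4], 33)
15.325 [521.02  88.81 149.98] ftool [ 9.03 -0.18 10.59] fw [  9.05   0.87 -10.55] 0.2220984805418176 [ 0.19 -1.34 -0.  ]
```

View pics/s16.png

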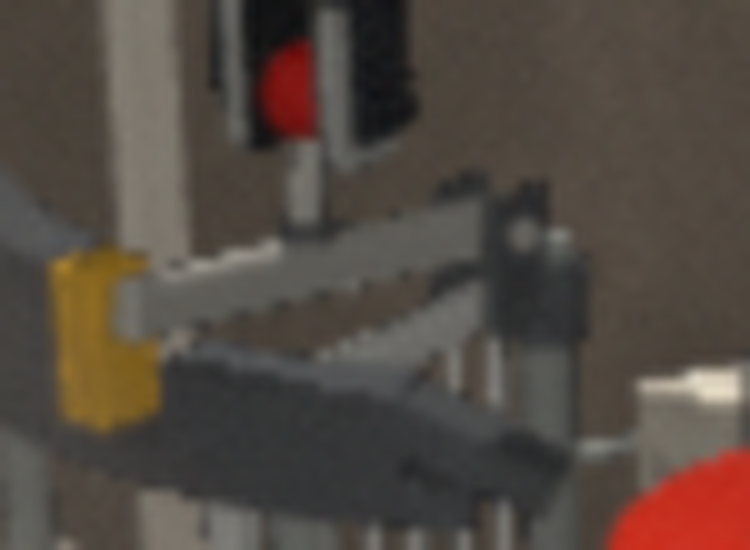

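Request:
servo_tool --rows '[{"tx":-0.11,"ty":0.04,"tz":0.15,"spin":-0.3},{"tx":-0.11,"ty":0,"tz":0.16,"spin":0},{"tx":0,"ty":0,"tz":0,"spin":0}]'

```text
time_s: 15.7
tool_pos: [519.0, 88.3, 147.3]
tcp_rot: [[0.997, 0.081, 0.006], [0.081, -0.997, 0.001], [0.006, -0.001, -1.0]]
force: [7.8, 1.2, -9.3]
opening: 0.215
```

```bash
python3 q.py s17 195,270,145,200
```

```text
([223.2, 155.1], 38)
15.75 [519.03  88.3  147.35] ftool [ 8.52 -0.22  9.3 ] fw [ 8.53  0.92 -9.25] 0.2177406697483005 [ 0.19 -1.27 -0.03]
```

View pics/s17.png

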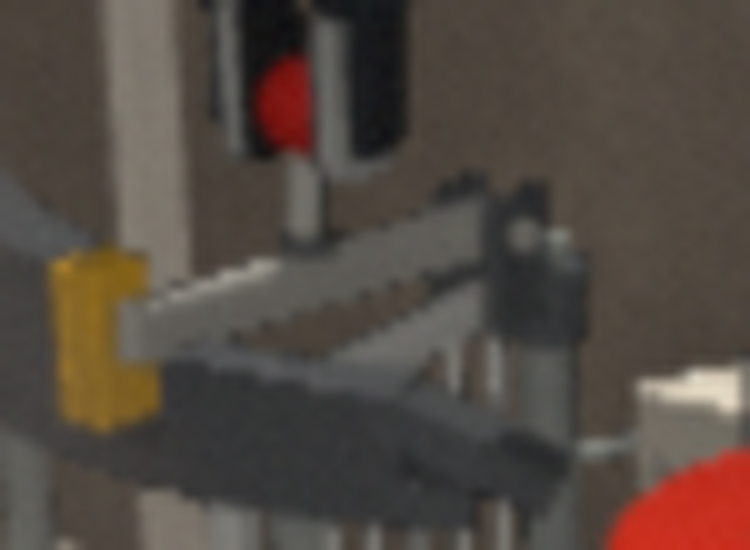

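Request:
servo_tool --rows '[{"tx":-0.11,"ty":0,"tz":0.16,"spin":0},{"tx":0,"ty":0,"tz":0,"spin":0}]'

```text
time_s: 16.0
tool_pos: [518.1, 88.2, 146.0]
tcp_rot: [[0.997, 0.081, 0.006], [0.081, -0.997, 0.001], [0.007, -0.001, -1.0]]
force: [8.2, 0.0, -8.2]
opening: 0.215
```

Request:
servo_tool --rows '[{"tx":-0.11,"ty":0,"tz":0.16,"spin":0},{"tx":0,"ty":0,"tz":0,"spin":0}]'

```text
time_s: 16.25
tool_pos: [517.2, 88.2, 144.7]
tcp_rot: [[0.997, 0.081, 0.007], [0.081, -0.997, 0.001], [0.007, -0.001, -1.0]]
force: [6.7, 1.1, -8.4]
opening: 0.216
```

```bash
python3 q.py s18 195,270,145,200
```

```text
([222.8, 156.4], 34)
16.3 [517.16  88.2  144.64] ftool [ 7.8  -0.82  6.76] fw [ 7.75  1.46 -6.71] 0.2207819015449326 [ 0.24 -1.29 -0.04]
```

View pics/s18.png

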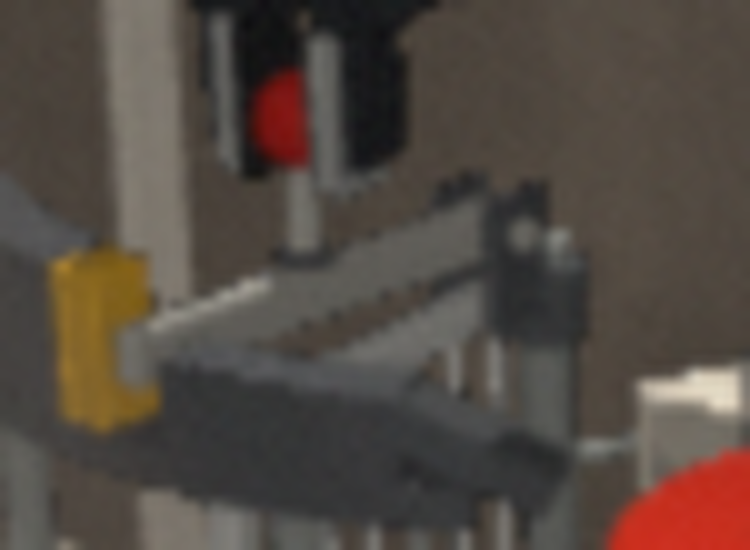

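Request:
servo_tool --rows '[{"tx":-0.11,"ty":0,"tz":0.16,"spin":0},{"tx":0,"ty":0,"tz":0,"spin":0}]'

```text
time_s: 16.55
tool_pos: [516.3, 88.2, 143.3]
tcp_rot: [[0.997, 0.081, 0.008], [0.081, -0.997, 0.001], [0.008, -0.001, -1.0]]
force: [8.8, 0.8, -6.4]
opening: 0.217
```

Request:
servo_tool --rows '[{"tx":-0.1,"ty":0,"tz":0.16,"spin":0},{"tx":0,"ty":0,"tz":0,"spin":0}]'

```text
time_s: 16.8
tool_pos: [515.4, 88.1, 141.9]
tcp_rot: [[0.997, 0.081, 0.008], [0.081, -0.997, 0.002], [0.008, -0.001, -1.0]]
force: [7.2, 1.7, -6.2]
opening: 0.219
```

```bash
python3 q.py s19 195,270,145,200
```

```text
([222.3, 157.9], 36)
16.85 [515.41  88.11 141.92] ftool [7.85 0.28 5.98] fw [ 7.9   0.36 -5.92] 0.21558072602047557 [ 0.24 -1.33  0.01]
```

View pics/s19.png

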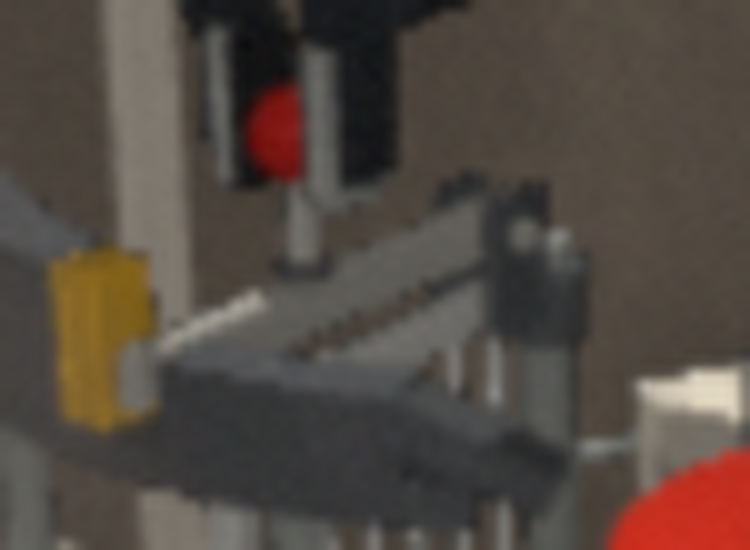

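Request:
servo_tool --rows '[{"tx":-0.1,"ty":0,"tz":0.16,"spin":0},{"tx":0,"ty":0,"tz":0,"spin":0}]'

```text
time_s: 17.1
tool_pos: [514.6, 88.1, 140.5]
tcp_rot: [[0.997, 0.081, 0.009], [0.081, -0.997, 0.002], [0.009, -0.001, -1.0]]
force: [7.5, 1.2, -4.1]
opening: 0.217
```

Request:
servo_tool --rows '[{"tx":-0.05,"ty":0,"tz":0.08,"spin":0},{"tx":0,"ty":0,"tz":0,"spin":0}]'

```text
time_s: 17.35
tool_pos: [514.6, 88.1, 140.4]
tcp_rot: [[0.997, 0.081, 0.01], [0.081, -0.997, 0.002], [0.01, -0.001, -1.0]]
force: [7.4, -0.4, -2.1]
opening: 0.212
```

```bash
python3 q.py s20 195,270,145,200
```

```text
([222.2, 158.7], 36)
17.4 [514.62  88.06 140.41] ftool [ 6.78 -0.36  1.47] fw [ 6.74  0.91 -1.4 ] 0.21892218464454657 [ 0.24 -1.35 -0.06]
```

View pics/s20.png

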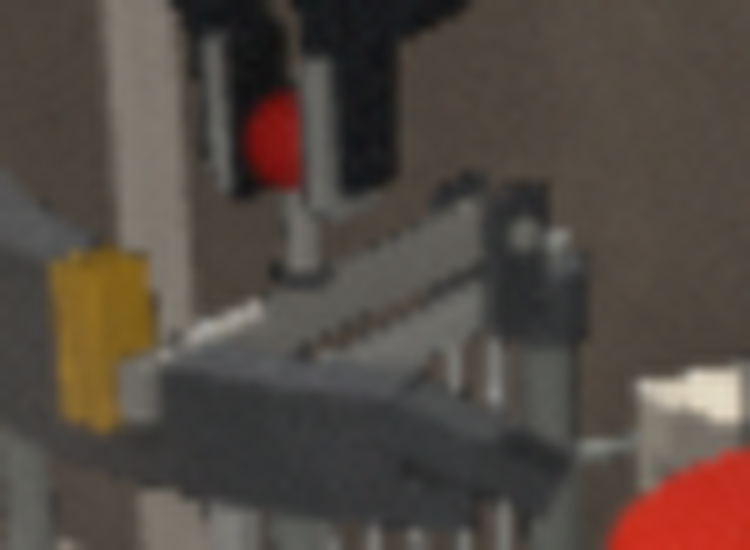

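Request:
servo_tool --hand 30 --rows '[{"tx":0,"ty":0,"tz":0,"spin":0},{"tx":0,"ty":0,"tz":0,"spin":0}]'

```text
time_s: 17.65
tool_pos: [510.1, 87.3, 138.7]
tcp_rot: [[0.997, 0.081, -0.001], [0.081, -0.997, 0.0], [-0.001, -0.0, -1.0]]
force: [0.5, -0.2, -0.2]
opening: 0.301
```

Request:
servo_tool --hand 55 --rows '[{"tx":0,"ty":0,"tz":0,"spin":0},{"tx":0,"ty":0,"tz":0,"spin":0},{"tx":0,"ty":0,"tz":0,"spin":0}]'

```text
time_s: 18.02
tool_pos: [510.6, 87.3, 138.2]
tcp_rot: [[0.997, 0.081, -0.0], [0.081, -0.997, 0.0], [-0.0, -0.0, -1.0]]
force: [0.9, 1.1, 0.2]
opening: 0.548
```

```bash
python3 q.py s21 195,270,145,200
```

```text
([224.0, 158.7], 64)
18.075 [510.63  87.31 138.18] ftool [-0.01 -0.14 -1.28] fw [-0.02  0.14  1.28] 0.5517166526505878 [-0.01  0.02 -0.07]
```

View pics/s21.png

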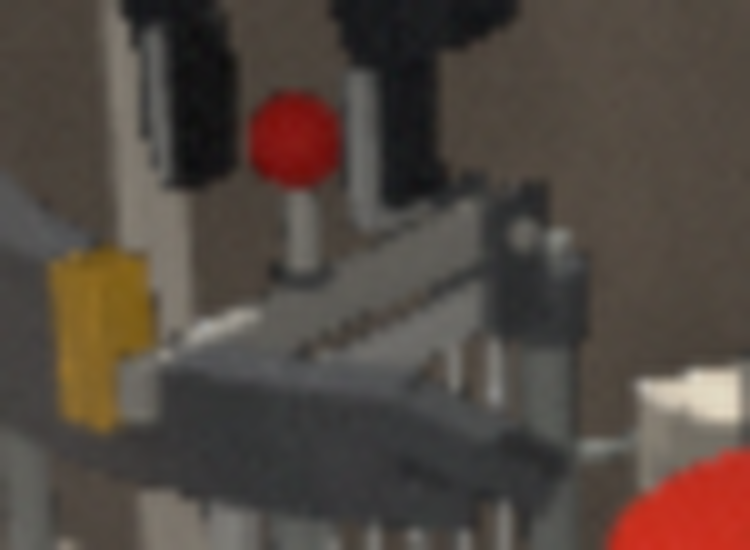

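Request:
servo_tool --rows '[{"tx":0,"ty":0,"tz":-0.5,"spin":0},{"tx":0,"ty":0,"tz":-1,"spin":0},{"tx":0,"ty":0,"tz":-2,"spin":0},{"tx":0,"ty":0,"tz":-2.5,"spin":0},{"tx":0,"ty":0,"tz":-3,"spin":0},{"tx":0,"ty":0,"tz":-3,"spin":0},{"tx":0,"ty":0,"tz":-2,"spin":0},{"tx":0,"ty":0,"tz":0,"spin":0}]'

```text
time_s: 19.08
tool_pos: [511.7, 87.4, 280.4]
tcp_rot: [[0.997, 0.081, 0.005], [0.081, -0.997, 0.001], [0.005, -0.0, -1.0]]
force: [0.1, 1.2, -0.9]
opening: 0.553
```

```bash
python3 q.py s22 180,290,135,220
python3 - <<'E'
from h import *
s=cam('side');t=cam('top')
print('tops',blobs(t,'red',4)[:3]);cv2.imwrite('pics/t22.png',t['color'][:,:,::-1]);cv2.imwrite('pics/side22.png',s['color'][:,:,::-1])
H=[601,94]
for a in(1.07,1.1,1.13):
  an=np.radians(-112)-a;d=np.array([np.cos(an),np.sin(an)])
  for th in(0,.03,.12):
    r=22+68*np.cos(th)-40*np.sin(th);z=145+68*np.sin(th)+40*np.cos(th);print(a,th,np.round(proj(s,[*(H+r*d),z]),1))
E
```

```text
([224.0, 158.5], 62)
19.125 [510.88  87.33 278.85] ftool [-0.26  0.25  0.12] fw [-0.24 -0.27 -0.12] 0.5477741926094493 [-0.05 -0.05  0.02]
tops [([177.1, 198.0], 70), ([280.4, 225.1], 2462), ([410.7, 244.0], 49)]
1.07 0 [225.1 159.6]
1.07 0.03 [225.4 158.6]
1.07 0.12 [226.4 155.6]
1.1 0 [224.2 159.4]
1.1 0.03 [224.5 158.4]
1.1 0.12 [225.5 155.4]
1.13 0 [223.2 159.2]
1.13 0.03 [223.5 158.2]
1.13 0.12 [224.6 155.2]
```

View pics/s22.png

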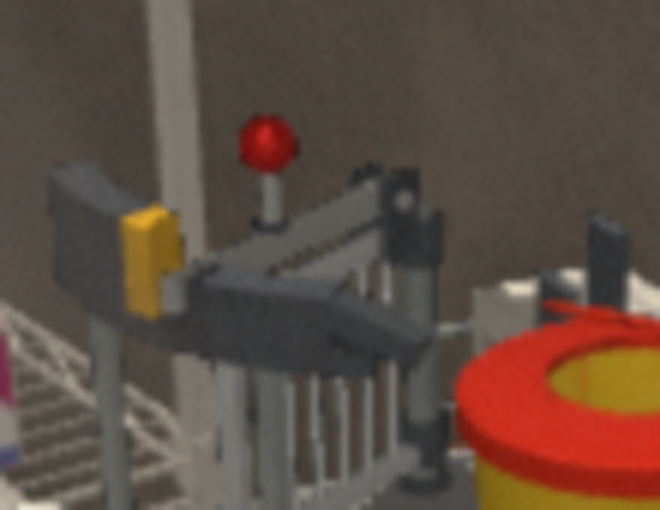

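View pics/t22.png

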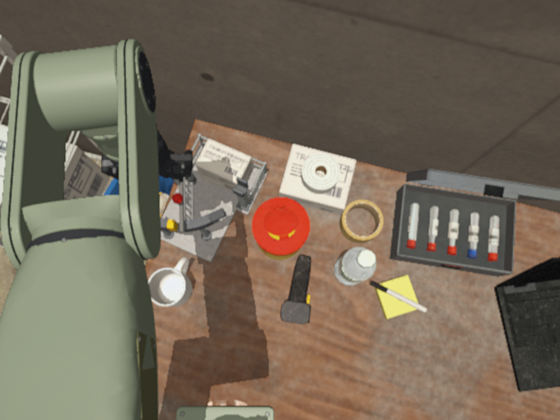

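View pics/side22.png

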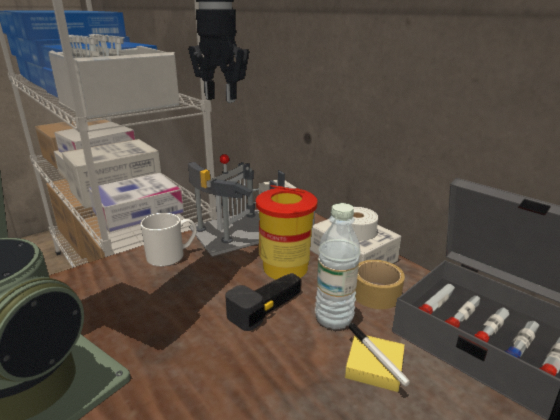

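Run:
```python
from h import *
s=cam('side');t=cam('top')
S=[b for b in blobs(s,'red',4)][0][0];T=blobs(t,'red',4)[0][0];k,e=tri(s,S,t,T);print(S,T,k,e)
d=k[:2]-[601,94];print(np.linalg.norm(d),np.radians((-112-np.degrees(np.arctan2(d[1],d[0])))%360))
```

```text
[224.1, 158.6] [177.2, 198.0] [513.343752    87.437209   186.17830063] 1.0455718893623047
87.90158155374307 1.1120936840327067
```

Run:
```python
from plant import env
print(env.hand_in())
```

```text
the job is handed in; nothing more can be done
None
```

The gate is open and held. I lifted the bar by its knob to about 0.2 rad while the gate was shut and swung the gate out. I then lowered the bar step by step into the notch in front of the yellow horn, released it and pulled clear. The job was handed in at about 19 s of the 48 s; no verdict was reported.

**Last checks**
- **Gate:** triangulation of the knob from both cameras puts the gate at about 1.11 rad. I had measured the notch at about 1.06 to 1.175 rad.
- **Bar:** the knob stands at 186 mm, against 187 mm at the start with the bar fully down. The latch is therefore at about 0 rad, and the picture shows the bar end inside the notch.
- **Robot:** the gripper is open and about 14 cm above where it let go, with no contact force beyond sensor noise.
- **Loose things:** by eye, the mug, label roll, tape and scanner look unmoved in both views. I did not measure them.

**What disagreed**
- **Tool height:** the side picture put the fingertips about 30 mm higher than the reported tool height. I set the grip height from the pictures instead, which worked.
- **Wrist force:** the wrist carried up to about 18 N while lifting and swinging, pulling the tool down and towards the hinge. That direction means the tool was not pressing the bar down onto the rail. The force between the bar and the catch or rail was not measured directly.

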